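# Fit the spacer sleeve on the lap spindle

### The arm

A 6-joint arm with a two-finger parallel gripper is mounted at the origin on the work surface. World frame = base frame: x ahead of the robot, y to its left, z up, the work surface at z = 0. Lengths are in mm, angles in rad, forces in N, time in s.
With the tool pointing down it reaches from about 300 to 875 mm from the base axis. Payload 6.4 kg.
Tool frame: the origin (TCP) lies midway between the tips of the shut fingers; the grasp point (between the pads) lies 19 mm behind it (env.tcp_to_grasp is the distance from the TCP to the grasp point, in mm); z points along the fingers, y is the line along which they close (so a half turn about z gives the same grasp; the last joint's range is limited). The gripper opens to 85 mm and grips with 20 to 120 N. Pads are 22 mm wide; open, the fingers measure 114 mm over their backs; the gripper's body (76 mm by 85 mm) begins 54 mm behind the grasp point. The pads swing forward as they close: fully open they stand 13 mm farther back than shut.
Start: joints at [-0.206, 0.181, 1.607, -0, 1.354, -0.206], TCP at [575.014, 0.015, 231.288] pointing down, gripper open.
Joint ranges: [-2.99, 2.99], [-0.89, 2.07], [0.3, 2.58], [-1.14, 4.28], [0, 2.63], [-3.12, 3.12]. Speed limits (rad/s): [2.57, 2.57, 3.01, 3.14, 3.14, 3.14].

### API

Orientations are given as a unit quaternion [w, x, y, z].
In Python, from cell import env gives the robot as it stands. Calls block until the motion is done:
- env.move_to(position, orientation): joint-space move of the TCP to a pose.
- env.move_linear(position, orientation=None, speed=150, threshold=None): straight line of the TCP; orientation=None keeps the orientation; speed is the mean speed in mm/s. With threshold (N) it stops when the force on the tool has changed by that much, and returns True; else False.
- env.set_joints(angles): joint-space move.
- env.set_gripper(opening, newtons=None): opening from 0.0 (shut) to 1.0 (fully open); newtons is the grip in N (None keeps the last); returns when the fingers have stopped.
- env.pause(seconds).
- env.inverse_kinematics(position, orientation): joint angles nearest the present ones, or None.
- env.grab_frame(name): name is "scene" or "side" or "wrist"; returns the picture (384x512x3 uint8, blue, green, red); there is no depth.
- env.calibration(name): a dict with "fov_y" (degrees; the focal length in pixels is half the picture's height over the tangent of half this angle, whatever the lens; pixels are square), "cx", "cy" (the principal point, pixels), "eye" and "rotation" of the camera in the world. Camera axes: x right, y down, z forward; pixel columns grow to the right and rows downward; lengths in mm; the calibration is good to about 2 mm. A picture is of the moment at which its call begins: read the wrist's pose just before it. calibration takes no time and is no camera call; for the wrist camera it gives the pose at the moment of the call.
A pose or a line that the arm cannot do raises env.IKError and nothing moves.
- env.job_done(): hands the job in; it is judged then, once.
Readings, each from a call of its own:
- env.read_time(): time.
- env.read_q(): joint angles.
- env.read_qd(): joint speeds.
- env.read_joint_efforts(): joint torques, N m.
- env.read_tcp_pos(): TCP position.
- env.read_tool_rot(): TCP orientation.
- env.read_force(): force on the tool from outside, world axes, zero at the start.
- env.read_wrist_torque(): the same for the moment, N m.
- env.read_grip_width(): opening from 0.0 (shut) to 1.0 (fully open).
- env.read_finger_force(): force on a finger pad.
Only numpy, scipy, OpenCV 4.12 (cv2) and the standard library are available. Lean on these libraries where they do the work, as an engineer would, in place of code of your own. Each camera call takes 0.05 s, during which the arm holds its last target. There are 200 camera calls.

### The job

Take the blue spacer sleeve from the sloping wooden rest, stand it upright, wide foot down, on the square steel bench block and let go of it. Then take it again by its upper end, slide it down over the upright spindle of the green lap until its foot sits fully home on the spindle's shoulder, and leave it there. Its finish is soft, so grip it lightly (about 20 N, never over 45 N), set it down rather than dropping it, and leave the white jar, the amber bottle and the screwdriver where they are.

Things in the scene. Friction and masses are not known exactly. Their poses are not given: they have to be found in the camera images.
- sleeve: Blue aluminium spacer sleeve, loose, about 90 g: tube 80 mm long, 30 mm outside, 22 mm inside diameter, with a foot flange 44 mm across and 6 mm thick at one end. Origin: on the axis at the foot's face; z runs along the tube from the foot to the plain upper end. It starts lying in the wooden rest, upper end raised. Marked if a finger pad presses it with over 45 N.
- sleeve_top (a point): Centre of the plain upper end of the sleeve, 80 mm from the foot along its axis.
- rest: Fixed light-wood rest, base 110 x 60 x 10 mm. Origin: centre of the underside. A vee, narrower than the tube (29 mm), carries it 10 to 44 mm from its foot; the rest of it is free all round. The sleeve's axis rises 25 degrees towards the rest's +x; its foot face, against an end stop, is centred 35 mm behind the origin, 36 mm above the bench.
- block: Fixed square bright-steel bench block, 90 x 90 x 25 mm. Origin: centre of its underside on the bench.
- block_top (a point): Centre of the block's flat top face, 25 mm above the bench.
- lap: Fixed green lap machine: open round pan, 216 mm across, rim 60 mm above the bench, floor at 30 mm; grey switch box on its +x side, to 150 mm from the axis, 42 mm high. Mid-pan a steel hub 60 mm across, its flat top (the shoulder) at 40 mm; from it rises the steel spindle, 19 mm in diameter, 60 mm long, top edge chamfered. Origin: on the spindle axis at the bench; z up.
- shoulder (a point): Centre of the shoulder's face on the spindle axis, 40 mm above the bench: the sleeve's foot rests here when fully home.
- spindle_top (a point): Top of the spindle, on its axis, 100 mm above the bench.
- jar: Bystander: white plastic jar, 54 mm across, 60 mm high, loose. Origin: centre of its underside.
- dropper: Bystander: small amber bottle with a black cap, 36 mm across, 75 mm high, loose. Origin: centre of its underside.
- driver: Bystander: screwdriver with a red handle, 160 mm long, lying on the bench just beyond the block. Origin: under its middle; x axis along it.

How it is judged:
By the outcome, as a careful person would: the job done as asked, in the order asked, and still so for the second after the job is handed in, with the robot touching nothing.
It also fails if it takes over 64 s, if anything falls off the work surface, if the arm or the gripper's body presses on something with over 40 N, if the wrist force passes 120 N, or if a joint passes its speed limit or range.

## Working session

There is one attempt and no reset: what is moved stays moved. The work goes in short steps, each a Python script; the robot and the scene stay as the last script left them, time stands still between calls to the robot, and variables do not carry over. Pictures are saved under pics/ and viewed, at most 10 in all, crops included, and the job is handed in when it is done.

```bash
ls; mkdir -p pics
python3 - <<'E'
from cell import env
import cv2,numpy as np
a=env.grab_frame("scene");b=env.grab_frame("side");w=env.grab_frame("wrist")
for n,i in(("scene",a),("side",b),("wrist",w)): cv2.imwrite(f"pics/{n}0.png",i); c=env.calibration(n); print(n,{k:np.round(v,3).tolist() for k,v in c.items() if not isinstance(v,str)}, [k for k in c])
print(env.read_time(),env.tcp_to_grasp, env.read_tool_rot())
E
```

```text
pics
scene {'fov_y': 44.241, 'cx': 253.941, 'cy': 195.092, 'eye': [1244.534, 227.236, 668.968], 'rotation': [-0.246, 0.518, 0.74, -0.351]} ['fov_y', 'cx', 'cy', 'eye', 'rotation']
side {'fov_y': 55.048, 'cx': 253.879, 'cy': 194.574, 'eye': [566.406, 611.324, 601.962], 'rotation': [0.01, -0.028, 0.905, -0.425]} ['fov_y', 'cx', 'cy', 'eye', 'rotation']
wrist {'fov_y': 65.75, 'cx': 257.021, 'cy': 194.122, 'eye': [573.942, 76.639, 372.959], 'rotation': [0.149, 0.989, -0.0, -0.0]} ['fov_y', 'cx', 'cy', 'eye', 'rotation']
0.15 18.700000000000003 [-5.67096110e-04  7.07114976e-01  7.07098265e-01 -3.63741605e-04]
```

View pics/scene0.png

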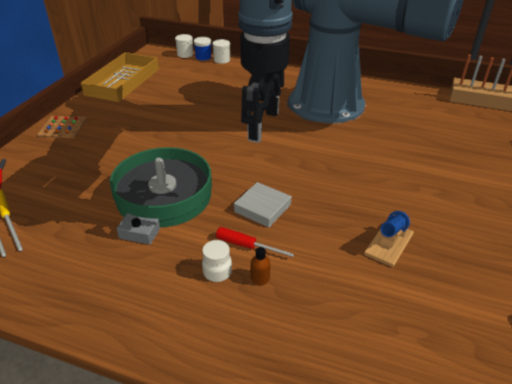

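View pics/side0.png

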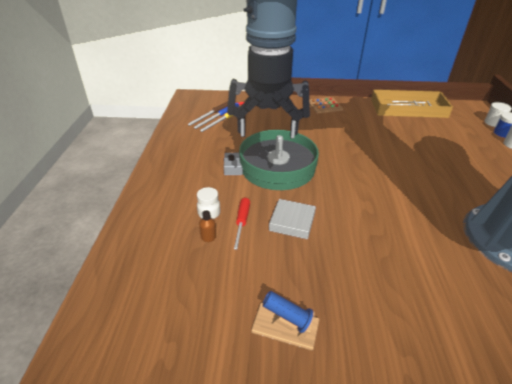

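View pics/wrist0.png

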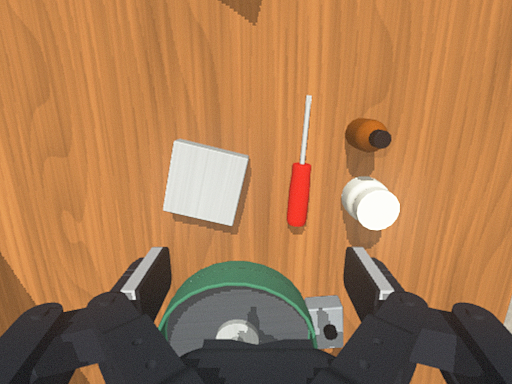

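```bash
cat > h.py <<'E'
from cell import env
import cv2,numpy as np
from scipy.spatial.transform import Rotation as R
def rot(q): return R.from_quat([q[1],q[2],q[3],q[0]])
def quat(r): x,y,z,w=r.as_quat(); return [w,x,y,z]
def ray(c,p):
    f=192/np.tan(np.radians(c["fov_y"])/2)
    d=rot(c["rotation"]).apply([(p[0]-c["cx"])/f,(p[1]-c["cy"])/f,1.]); return np.array(c["eye"]),d/np.linalg.norm(d)
def proj(c,P):
    f=192/np.tan(np.radians(c["fov_y"])/2)
    v=rot(c["rotation"]).inv().apply(np.atleast_2d(P)-np.array(c["eye"])); return v[:,:2]/v[:,2:]*f+[c["cx"],c["cy"]]
def tri(obs):
    A=np.zeros((3,3));b=np.zeros(3);rs=[ray(c,p) for c,p in obs]
    for e,d in rs: M=np.eye(3)-np.outer(d,d);A+=M;b+=M@e
    P=np.linalg.solve(A,b); return P,[round(float(np.linalg.norm((np.eye(3)-np.outer(d,d))@(P-e))),1) for e,d in rs]
def plane(c,p,z): e,d=ray(c,p); return e+d*(z-e[2])/d[2]
def toolR(z,y):
    "tool axes: z along fingers, y closing line"
    z=np.array(z,float);z/=np.linalg.norm(z);y=np.array(y,float);y-=z*(y@z);y/=np.linalg.norm(y)
    return R.from_matrix(np.column_stack([np.cross(y,z),y,z]))
E
python3 - <<'E'
from h import *
S,D,W=[env.calibration(n) for n in("scene","side","wrist")]
np.set_printoptions(precision=1,suppress=True)
print("sleeve",*tri([(S,(395,223)),(D,(288,311))]))
print("block",*tri([(S,(263,203)),(D,(293,217)),(W,(208,183))]))
print("spindle",*tri([(S,(159,159)),(D,(279,137))]))
print("jar",*tri([(S,(216,248)),(D,(207,194)),(W,(378,208))]))
print("drop",*tri([(S,(261,253)),(D,(206,214)),(W,(380,138))]))
for n,c,p in(("S",S,(216,248)),("D",D,(207,194)),("W",W,(378,208))): print(n,plane(c,p,60))
print(env.read_force())
E
```

```text
sleeve [526.  254.6  55.7] [1.0, 1.0]
block [511.  -18.7  16.2] [0.7, 1.8, 1.8]
spindle [ 547.  -237.   100.4] [1.1, 1.1]
jar [709.3 -37.4  60.5] [1.9, 1.1, 1.1]
drop [698.8  42.1  69. ] [1.0, 1.1, 0.6]
S [707.5 -39.7  60. ]
D [709.9 -36.8  60. ]
W [709.  -36.4  60. ]
[-0.3  0.1 -0.1]
```

Run:
```python
from h import *
import pickle
q=quat(toolR([0,0,-1],[1,0,0])); print(q, env.read_tool_rot())
q=env.read_tool_rot()
L=[]
for i,p in enumerate([(590,-150,275),(470,-150,275),(450,235,250),(590,235,250)]):
    env.move_to(p,q); env.pause(.15); c=env.calibration("wrist"); im=env.grab_frame("wrist"); L.append((c,im))
    cv2.imwrite(f"pics/v{i}.png",im)
pickle.dump(L,open("L.pkl","wb")); print(env.read_time())
a=np.hstack([L[0][1],L[1][1]]); b=np.hstack([L[2][1],L[3][1]])
cv2.imwrite("pics/a.png",a[:, :]if 0 else cv2.resize(np.vstack([a,b]),(800,600)))
```

```text
[np.float64(0.0), np.float64(0.7071067811865475), np.float64(0.7071067811865475), np.float64(0.0)] [-5.67096110e-04  7.07114976e-01  7.07098265e-01 -3.63741605e-04]
4.2333
```

View pics/a.png

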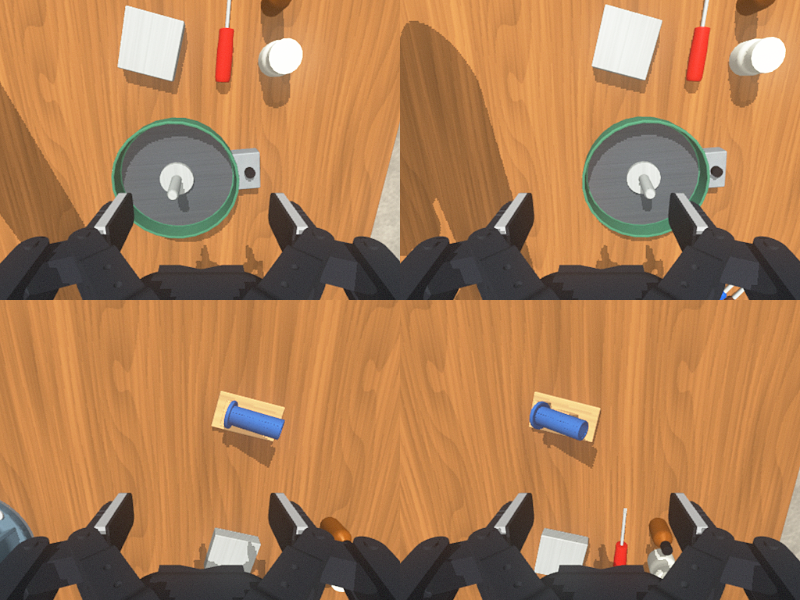

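```bash
cat > fit.py <<'E'
from h import *
from scipy.optimize import minimize
K=4
t=np.linspace(0,2*np.pi,48,endpoint=False); C=np.c_[np.cos(t),np.sin(t),0*t]
def cyl(r,z0,z1): return np.vstack([C*r+[0,0,z0],C*r+[0,0,z1]])
def render(c,parts,box):
    x,y,w,h=box; m=np.zeros((h*K,w*K),np.uint8)
    for P in parts:
        u=(proj(c,P)-[x,y]+.5)*K*16-8
        cv2.fillConvexPoly(m,cv2.convexHull(np.round(u).astype(np.int32)),1,shift=4)
    return cv2.resize(m.astype(np.float32),(w,h),interpolation=cv2.INTER_AREA)
def fit(views,model,x0,steps):
    "views: (calib, mask float, box)"
    def cost(p): return sum(np.abs(render(c,model(p),b)-m).sum()/m.sum() for c,m,b in views)/len(views)
    x=np.array(x0,float)
    for k in(1,.5,.25):
        s=np.vstack([x]+[x+k*np.eye(len(x))[i]*steps[i] for i in range(len(x))])
        r=minimize(cost,x,method="Nelder-Mead",options=dict(initial_simplex=s,maxiter=250,xatol=.02,fatol=1e-5)); x=r.x
    return x,r.fun,[round(float(np.abs(render(c,model(x),b)-m).sum()/m.sum()),3) for c,m,b in views]
def axisR(yaw,pitch): # local z -> axis direction
    d=[np.cos(pitch)*np.cos(yaw),np.cos(pitch)*np.sin(yaw),np.sin(pitch)]
    return R.from_rotvec(np.cross([0,0,1],d)/np.linalg.norm(np.cross([0,0,1],d))*np.arccos(d[2]))
def sleeve(p):
    r=axisR(p[3],p[4]); return [r.apply(P)+p[:3] for P in(cyl(22,0,6),cyl(15,6,80))]
def blue(im):
    h=cv2.cvtColor(im,cv2.COLOR_BGR2HSV); return cv2.inRange(h,(100,120,40),(125,255,255))
E
cat > run.py <<'E'
from fit import *
import pickle
np.set_printoptions(precision=2,suppress=True)
L=pickle.load(open("L.pkl","rb"))
V=[]
for (c,im),box in zip(L[2:],[(265,105,115,85),(150,105,115,85)]):
    x,y,w,h=box; m=blue(im)[y:y+h,x:x+w]; V.append((c,(m>0).astype(np.float32),box))
print("px",[int(v[1].sum()) for v in V])
x,f,e=fit(V,sleeve,[494,262,36,-.2,.43],[6,6,6,.1,.1]); print("sleeve",x,f,e,"top z",x[2]+80*np.sin(x[4]),"pitch deg",np.degrees(x[4]))
S=env.calibration("scene");D=env.calibration("side")
V2=[]
for c,f_,box in((S,"scene0",(370,200,60,55)),(D,"side0",(245,280,85,65))):
    X,Y,w,h=box; V2.append((c,(blue(cv2.imread(f"pics/{f_}.png"))[Y:Y+h,X:X+w]>0).astype(np.float32),box))
xa,_,ea=fit(V+V2,sleeve,x,[4,4,4,.05,.05]); print("all4",xa,ea,np.degrees(xa[4]))
np.save("sleeve.npy",x)
# block: top-face quad, low saturation bright
def grey(im,lo,s=40): h=cv2.cvtColor(im,cv2.COLOR_BGR2HSV); return cv2.inRange(h,(0,0,lo),(180,s,255))
def block(p):
    a=p[3]; r=R.from_euler("z",a)
    q=np.array([[i*45,j*45,0] for i in(-1,1) for j in(-1,1)],float); top=r.apply(q)+p[:3]
    return [np.vstack([top,top-[0,0,25]])]
V=[];
w0=cv2.imread("pics/wrist0.png")
for (c,im),box in zip(L[:2],[(140,0,105,115),(240,0,105,115)]):
    x,y,w,h=box; m=(grey(im,110)[y:y+h,x:x+w]>0).astype(np.float32); V.append((c,m,box))
print("px",[int(v[1].sum()) for v in V]); BV=V
x,f,e=fit(V,block,[511,-18,25,-.2],[5,5,5,.1]); print("block",x,f,e)
# lap: hub + spindle
def lap(p): return [cyl(30,39,40)+[p[0],p[1],p[2]],np.vstack([C*9.5+[p[0],p[1],40+p[2]],C*9.5+[p[0],p[1],98.5+p[2]],C*8+[p[0],p[1],100+p[2]]])]
out=[w0]
V=[]
for i,((c,im),box) in enumerate(zip(L[:2],[(190,190,75,80),(275,190,75,80)])):
    x,y,w,h=box; m=(grey(im,135)[y:y+h,x:x+w]>0).astype(np.float32); V.append((c,m,box))
    print(cv2.resize(m,(25,26),interpolation=cv2.INTER_AREA).sum())
x,f,e=fit(V,lap,[547,-237,0],[5,5,5]); print("lap",x,f,e)
t=[]
for (c,m,b),mod,xx in [(V[0],lap,x),(V[1],lap,x)]:
    im=L[0][1] if c is V[0][0] else L[1][1]; X,Y,w,h=b; r=render(c,mod(xx),b)
    t.append(np.hstack([im[Y:Y+h,X:X+w],np.dstack([m*255,m*0,r*255]).astype(np.uint8)]))
cv2.imwrite("pics/lapfit.png",cv2.resize(np.vstack(t),None,fx=3.5,fy=3.5,interpolation=0))
E
python3 run.py
```

```text
px [1702, 1631]
sleeve [490.22 261.48  36.64  -0.28   0.2 ] 0.25103893876075745 [0.207, 0.295] top z 52.54938597981055 pitch deg 11.471265563884593
all4 [492.66 259.43  32.29  -0.23   0.49] [0.269, 0.318, 0.162, 0.31] 28.048569635314976
px [6018, 5991]
block [508.95 -19.17  21.2   -0.24] 0.02505333349108696 [0.032, 0.018]
165.53333
170.84167
lap [ 545.16 -237.32    0.13] 0.07124125957489014 [0.072, 0.071]
```

View pics/lapfit.png

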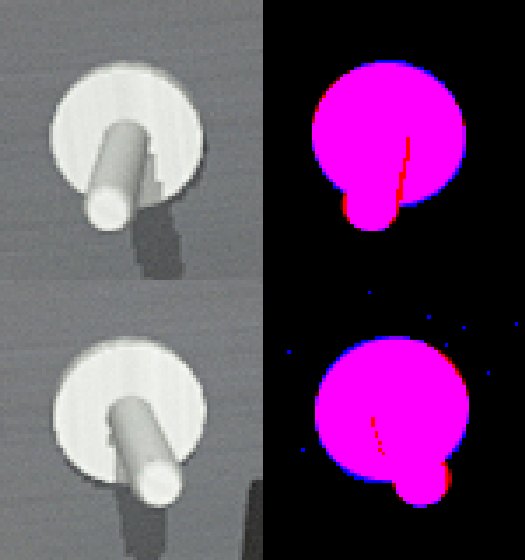

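Run:
```python
from fit import *
import pickle
L=pickle.load(open("L.pkl","rb")); x=np.load("sleeve.npy");t=[]
for (c,im),b in zip(L[2:],[(265,105,115,85),(150,105,115,85)]):
    X,Y,w,h=b;m=(blue(im)[Y:Y+h,X:X+w]>0)*255;r=render(c,sleeve([493,261,36,-.25,.436]),b)*255
    t.append(np.hstack([im[Y:Y+h,X:X+w],np.dstack([m,m*0,r]).astype(np.uint8)]))
cv2.imwrite("pics/sf.png",cv2.resize(np.vstack(t),None,fx=3.4,fy=3.4,interpolation=0))
```

```text
(no output)
```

View pics/sf.png

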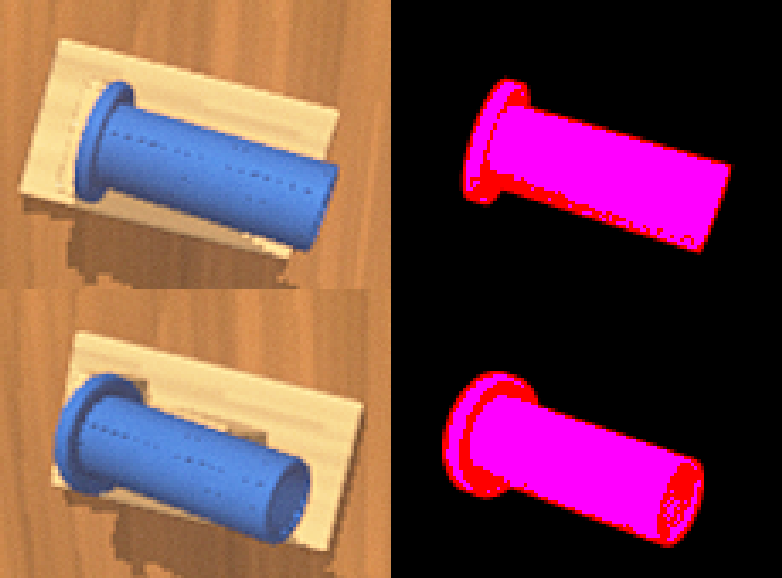

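```bash
python3 - <<'E'
s=open('h.py').read()
s=s.replace("def proj(c,P):","KD={'k':0.}\ndef proj(c,P):").replace("return v[:,:2]/v[:,2:]*f+","n=v[:,:2]/v[:,2:]; n=n*(1+KD['k']*(n**2).sum(1,keepdims=True)); return n*f+")
open('h.py','w').write(s)
s=open('fit.py').read()
i=s.index("def blue"); s=s[:i]+"def blue(im):\n    i=im.astype(int); return ((i[:,:,0]>i[:,:,2]+12)&(i[:,:,0]>45)).astype(np.uint8)\n"
open('fit.py','w').write(s)
s=open('run.py').read()
s=s[:s.index("t=[]\n")]
s=s.replace("V.append((c,m,box))\nprint(\"px\"","V.append((c,m,box))\nx,y,w,h=box=(150,125,110,115); V.append((C0,(grey(w0,110)[y:y+h,x:x+w]>0).astype(np.float32),box))\nprint(\"px\"")
s=s.replace("V=[]\nfor (c,im),box in zip(L[2:]","import sys;KD['k']=float(sys.argv[1])\nC0=dict(L[0][0]);C0['eye']=[573.942,76.639,372.959];C0['rotation']=[.149,.989,0,0]\nV=[]\nfor (c,im),box in zip(L[2:]",1)
open('run.py','w').write(s)
E
for k in 0 -0.05 -0.1; do echo K $k; python3 run.py $k; done
```

```text
K 0
px [1975, 2030]
sleeve [493.61 259.76  31.34  -0.23   0.48] 0.07154599577188492 [0.083, 0.061] top z 68.51435869061751 pitch deg 27.693442517119827
all4 [493.38 260.01  34.48  -0.24   0.47] [0.095, 0.073, 0.098, 0.122] 26.99185620057388
px [6018, 5991, 5420]
block [508.98 -19.53  21.88  -0.24] 0.026598237454891205 [0.033, 0.02, 0.027]
165.53333
170.84167
lap [ 545.16 -237.32    0.13] 0.07124125957489014 [0.072, 0.071]
K -0.05
px [1975, 2030]
sleeve [493.54 260.42  32.99  -0.24   0.48] 0.069376640021801 [0.08, 0.058] top z 70.20886963537438 pitch deg 27.727785610853505
all4 [493.16 260.77  35.16  -0.24   0.46] [0.077, 0.063, 0.095, 0.095] 26.174751690533327
px [6018, 5991, 5420]
block [509.12 -17.64  27.87  -0.24] 0.03582173213362694 [0.039, 0.018, 0.051]
165.53333
170.84167
lap [ 545.11 -237.33    0.75] 0.07259054481983185 [0.073, 0.072]
K -0.1
px [1975, 2030]
sleeve [493.37 260.82  34.92  -0.23   0.49] 0.06958673894405365 [0.084, 0.055] top z 72.5972307195041 pitch deg 28.093806923053293
all4 [493.42 261.92  35.61  -0.25   0.45] [0.077, 0.073, 0.1, 0.08] 25.90602545209757
px [6018, 5991, 5420]
block [509.19 -16.12  34.3   -0.24] 0.059321869164705276 [0.058, 0.039, 0.081]
165.53333
170.84167
lap [ 545.13 -236.91    2.15] 0.07340682297945023 [0.073, 0.074]
```

```bash
cat > plan.py <<'E'
from h import *
yaw,pitch=-.24,np.radians(25.5); foot=np.array([493.3,260.3,35.5]); blk=np.array([509.,-18.8,25.]); spi=np.array([545.1,-237.3])
def grasp(s,tau,ahead=4):
    h=np.array([np.cos(yaw),np.sin(yaw),0]); a=np.cos(pitch)*h+[0,0,np.sin(pitch)]
    z=-np.cos(tau)*np.array([0,0,1])-np.sin(tau)*h; y=np.array([-h[1],h[0],0]); 
    if y[1]<0: y=-y
    return h,a,y,z,foot+s*a+z*(18.7+ahead)
def upright(s,tau,sgn,yaw2,ahead=4):
    "tool pose with sleeve standing on block"
    h=np.array([np.cos(yaw2),np.sin(yaw2),0]); b=tau+np.pi/2-pitch  # angle of tool below.. 
    th=np.pi/2-pitch-tau # tilt of tool z from straight down towards h
    z=-np.cos(th)*np.array([0,0,1])+np.sin(th)*h; y=np.array([-h[1],h[0],0])*sgn
    return toolR(z,y),blk+[0,0,s]+z*(18.7+ahead)
E
python3 - <<'E'
from plan import *
np.set_printoptions(precision=2,suppress=True)
for tau in(0,20,30):
  for sgn in(1,-1):
    for yaw2 in(-.24,0,):
      t=np.radians(tau);h,a,y,z,p=grasp(64,t);q=quat(toolR(z,y*sgn)); R2,p2=upright(64,t,sgn,yaw2)
      print(tau,sgn,yaw2,p,env.inverse_kinematics(p,q),env.inverse_kinematics(p2,quat(R2)),env.inverse_kinematics(p2+[0,0,90],quat(R2)))
print(env.read_q(),env.inverse_kinematics([545,-237,165],quat(toolR([0,0,-1],[1,0,0]))),env.inverse_kinematics([545,-237,165],quat(toolR([0,0,-1],[0,-1,0]))))
E
```

```text
0 1 -0.24 [549.41 246.57  40.35] [ 0.22  0.47  1.66 -0.    1.01 -1.11] [-0.31  0.31  2.49  3.06  0.79  1.6 ] [-0.31 -0.12  2.54  2.99  0.4   1.68]
0 1 0 [549.41 246.57  40.35] [ 0.22  0.47  1.66 -0.    1.01 -1.11] [-0.59  0.3   2.52  2.43  0.87  1.8 ] [-0.59 -0.16  2.57  2.07  0.6   2.28]
0 -1 -0.24 [549.41 246.57  40.35] [ 0.22  0.47  1.66 -0.    1.01  2.04] [-0.31  0.31  2.49  3.06  0.79 -1.54] [-0.31 -0.12  2.54  2.99  0.4  -1.46]
0 -1 0 [549.41 246.57  40.35] [ 0.22  0.47  1.66 -0.    1.01  2.04] [-0.59  0.3   2.52  2.43  0.87 -1.34] [-0.59 -0.16  2.57  2.07  0.6  -0.86]
20 1 -0.24 [541.87 248.41  41.72] [ 0.16  0.65  1.42  0.14  1.4  -1.22] [-0.29  0.05  2.4   2.73  0.09  1.94] [-0.29 -0.23  2.37  0.16  0.23 -1.77]
20 1 0 [541.87 248.41  41.72] [ 0.16  0.65  1.42  0.14  1.4  -1.22] [-0.46  0.04  2.41  1.66  0.32  2.7 ] [-0.46 -0.26  2.39  0.86  0.43 -2.73]
20 -1 -0.24 [541.87 248.41  41.72] [0.16 0.65 1.42 0.14 1.4  1.92] [-0.29  0.05  2.4   2.73  0.09 -1.2 ] [-0.29 -0.23  2.37  0.16  0.23  1.38]
20 -1 0 [541.87 248.41  41.72] [0.16 0.65 1.42 0.14 1.4  1.92] [-0.46  0.04  2.41  1.66  0.32 -0.44] [-0.46 -0.26  2.39  0.86  0.43  0.41]
30 1 -0.24 [538.39 249.27  43.39] [ 0.13  0.75  1.3   0.18  1.58 -1.24] [-0.29  0.03  2.3   0.13  0.2  -1.73] [-0.29 -0.2   2.26  0.06  0.47 -1.66]
30 1 0 [538.39 249.27  43.39] [ 0.13  0.75  1.3   0.18  1.58 -1.24] [-0.41  0.02  2.32  0.77  0.33 -2.65] [-0.41 -0.21  2.28  0.44  0.56 -2.29]
30 -1 -0.24 [538.39 249.27  43.39] [0.13 0.75 1.3  0.18 1.58 1.9 ] [-0.29  0.03  2.3   0.13  0.2   1.41] [-0.29 -0.2   2.26  0.06  0.47  1.48]
30 -1 0 [538.39 249.27  43.39] [0.13 0.75 1.3  0.18 1.58 1.9 ] [-0.41  0.02  2.32  0.77  0.33  0.49] [-0.41 -0.21  2.28  0.44  0.56  0.85]
[0.19 0.3  1.43 0.   1.42 0.19] [-0.61  0.29  1.62 -0.    1.24 -0.61] [-0.61  0.29  1.62 -0.    1.24  0.96]
```

Run:
```python
from plan import *
np.set_printoptions(precision=2,suppress=True)
t=np.radians(35);h,a,y,z,p=grasp(62,t);q=quat(toolR(z,-y))
env.set_gripper(.75)
env.move_to(p-80*z,q); print(env.move_linear(p,speed=100,threshold=8), env.read_tcp_pos()-p)
g0=env.read_time();env.set_gripper(0,22); print("w",env.read_grip_width(),env.read_finger_force(),env.read_force(),env.read_time())
env.move_linear(p+[0,0,60],speed=80); print("w",env.read_grip_width(),env.read_finger_force())
R2,p2=upright(62,t,-1,-.24); q2=quat(R2)
print(env.inverse_kinematics(p2+[0,0,60],q2),env.read_q())
env.move_to(p2+[0,0,60],q2); env.pause(.1); print(env.read_finger_force(),env.read_time())
c=env.calibration("side");b=env.grab_frame("side");s=env.grab_frame("scene");cv2.imwrite("pics/hs.png",s);cv2.imwrite("pics/hd.png",b);
cv2.imwrite("pics/held.png",cv2.resize(np.hstack([s[90:250,180:340],b[90:250,220:380]]),None,fx=2.5,fy=2.5))
print(env.read_time())
```

```text
False [ 0.81 -0.01  0.63]
w 0.3325956944241513 24.882844467873113 [ 1.31 -3.47  3.06] 7.4417
w 0.33256622529053614 24.4290598781663
[-0.28 -0.1   2.23  0.04  0.5   1.49] [0.12 0.73 1.24 0.21 1.75 1.91]
24.403805064212065 9.5917
9.6917
```

View pics/held.png

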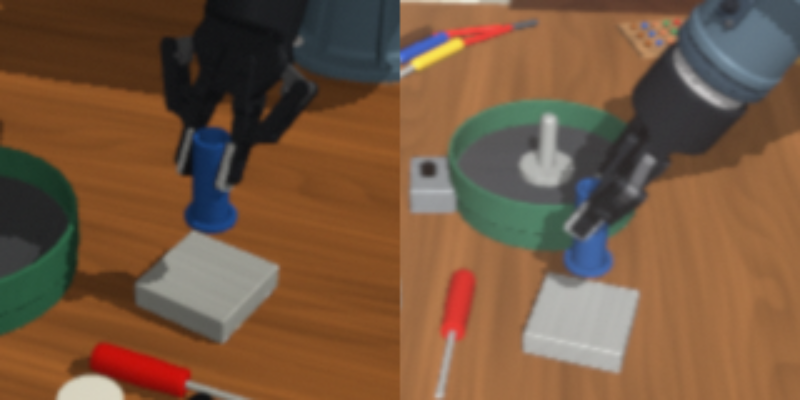

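Run:
```python
from plan import *
np.set_printoptions(precision=2,suppress=True)
t=np.radians(35);R2,p2=upright(62,t,-1,-.24)
env.move_linear(p2+[0,0,8],speed=80); env.pause(.2); f0=env.read_force()
print(env.move_linear(p2-[0,0,8],speed=12,threshold=5)); tp=env.read_tcp_pos(); print(tp-p2,env.read_force()-f0,env.read_wrist_torque(),env.read_finger_force())
env.set_gripper(.42); env.set_gripper(.8); print(env.read_force()-f0)
z=R2.apply([0,0,1]); print(tp-z*22.7)
env.move_linear(tp-z*90,speed=120)
# view from above
q=quat(toolR([0,0,-1],[1,0,0])); L=[]
import pickle
for P in[(450,-50,275),(570,-50,275)]:
    env.move_to(P,q); env.pause(.15); c=env.calibration("wrist"); L.append((c,env.grab_frame("wrist")))
L.append((env.calibration("scene"),env.grab_frame("scene")))
pickle.dump(L,open("L2.pkl","wb")); print(env.read_time(),env.read_tool_rot(),L[0][0])
cv2.imwrite("pics/st.png",cv2.resize(np.hstack([L[0][1],L[1][1]]),(800,300)))
```

```text
True
[ 0.32 -0.18  0.39] [ 0.23 -0.58  1.48] [-0.04 -0.13 -0.05] 24.444825654791202
[-0.6  -0.11  0.13]
[509.32 -18.98  87.39]
15.6333 [0.   0.71 0.71 0.  ] {'fov_y': 65.74992441712575, 'cx': 257.02140637471643, 'cy': 194.12221642462197, 'eye': array([449.04,  26.71, 416.95]), 'rotation': array([ 0.15,  0.99, -0.  ,  0.  ])}
```

View pics/st.png

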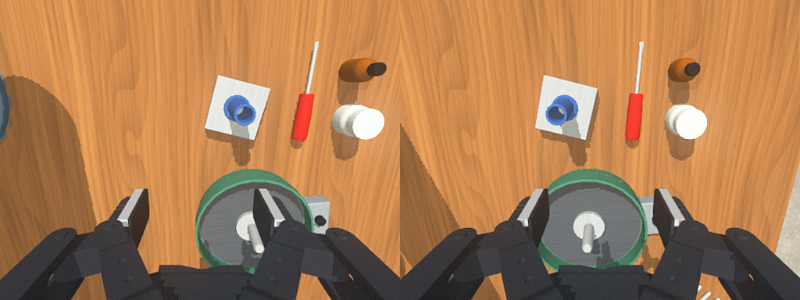

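```bash
cat > v2.py <<'E'
from fit import *
import pickle
np.set_printoptions(precision=2,suppress=True)
q=quat(toolR([0,0,-1],[1,0,0])); L=[]
for P in[(554,68,260),(434,68,260)]:
    env.move_to(P,q); env.pause(.15); c=env.calibration("wrist"); L.append((c,env.grab_frame("wrist")))
pickle.dump(L,open("L3.pkl","wb")); print(env.read_time())
E
python3 v2.py
cat > f2.py <<'E'
from fit import *
import pickle
np.set_printoptions(precision=2,suppress=True)
def boxed(c,m,P,hw=48):
    u=proj(c,P)[0].astype(int); x,y=max(u[0]-hw,0),max(u[1]-hw,0); return c,(m[y:y+2*hw,x:x+2*hw]>0).astype(np.float32),(x,y,min(2*hw,512-x),min(2*hw,384-y))
def grey(im): h=cv2.cvtColor(im,cv2.COLOR_BGR2HSV); return cv2.inRange(h,(0,0,135),(180,40,255))
def st(p): return [cyl(22,0,6)+[p[0],p[1],25],cyl(15,6,80)+[p[0],p[1],25]]
def lap(p): return [cyl(30,37,40)+[p[0],p[1],0],np.vstack([C*9.5+[p[0],p[1],40],C*9.5+[p[0],p[1],98.5],C*8+[p[0],p[1],100]])]
L=[pickle.load(open(f,"rb")) for f in("L.pkl","L2.pkl","L3.pkl")]
for k in(0,-.02,-.05):
    KD['k']=k
    for n,V in(("st L2",L[1][:2]),("st L3",L[2])):
        print(k,n,*fit([boxed(c,blue(im),[509,-19,60]) for c,im in V],st,[509,-19],[3,3]))
    print(k,"lap",*fit([boxed(c,grey(im),[545,-237,60],42) for c,im in L[0][:2]],lap,[545,-237],[3,3]))
    for i in(0,1): print("   single",fit([boxed(*[(c,blue(im)) for c,im in [L[2][i]]][0],[509,-19,60])],st,[509,-19],[3,3])[0],fit([boxed(L[0][i][0],grey(L[0][i][1]),[545,-237,60],42)],lap,[545,-237],[3,3])[0])
E
python3 f2.py
```

```text
17.1333
0 st L2 [508.12 -17.64] 0.06165651977062225 [0.063, 0.06]
0 st L3 [508.   -17.56] 0.13452886044979095 [0.05, 0.219]
0 lap [ 545.26 -237.88] 0.06521357595920563 [0.062, 0.069]
   single [508.03 -17.19] [ 545.42 -237.88]
   single [508.   -17.58] [ 544.77 -237.83]
-0.02 st L2 [508.1  -17.53] 0.059518635272979736 [0.061, 0.058]
-0.02 st L3 [507.94 -17.61] 0.13156014680862427 [0.047, 0.216]
-0.02 lap [ 545.19 -237.8 ] 0.06436434388160706 [0.063, 0.066]
   single [507.96 -17.29] [ 545.55 -237.93]
   single [508.12 -17.79] [ 544.94 -238.09]
-0.05 st L2 [508.26 -17.33] 0.058355286717414856 [0.059, 0.058]
-0.05 st L3 [508.05 -17.46] 0.12719710171222687 [0.045, 0.21]
-0.05 lap [ 545.27 -237.96] 0.06513400375843048 [0.063, 0.067]
   single [507.79 -17.57] [ 545.38 -237.75]
   single [508.17 -18.08] [ 544.94 -238.  ]
```

```bash
cat > g2.py <<'E'
from h import *
np.set_printoptions(precision=2,suppress=True)
h=np.array([np.cos(-.24),np.sin(-.24),0]); y=-np.array([-h[1],h[0],0]); q=quat(toolR([0,0,-1],y))
g=np.array([509.3,-19.0,68.3])
env.move_to(g+[0,0,110],q); print(env.move_linear(g,speed=90,threshold=6)); g=env.read_tcp_pos(); print(g)
f0=env.read_force()
env.set_gripper(0,22); print("w",env.read_grip_width(),env.read_finger_force(),env.read_force()-f0)
env.move_linear(g+[0,0,95],speed=100); print(env.read_finger_force())
T=g+[37.15,-220.35,0]
env.move_linear(T+[0,0,95],speed=180); env.pause(.2); f1=env.read_force()
print(env.read_tcp_pos()-T, env.read_time())
r=env.move_linear(T+[0,0,55],speed=20,threshold=3); p=env.read_tcp_pos()
print(r,"foot z",p[2]-g[2]+25,env.read_force()-f1,env.read_wrist_torque(),env.read_time())
np.save("g.npy",g)
for n in("scene","side"): cv2.imwrite(f"pics/ins_{n}.png",env.grab_frame(n))
cv2.imwrite("pics/ins.png",np.hstack([cv2.resize(cv2.imread("pics/ins_scene.png")[90:230,90:230],None,fx=2.8,fy=2.8),cv2.resize(cv2.imread("pics/ins_side.png")[70:210,210:350],None,fx=2.8,fy=2.8)]))
E
python3 g2.py
```

```text
False
[509.85 -19.14  68.93]
w 0.33556234417536085 24.688509015832096 [-0.26 -0.37  3.37]
24.30263224756345
[ 0.09  0.81 95.13] 23.1083
False foot z 80.07655825359386 [-0.54 -1.3  -1.15] [-0.11 -0.01 -0.03] 25.2583
```

View pics/ins.png

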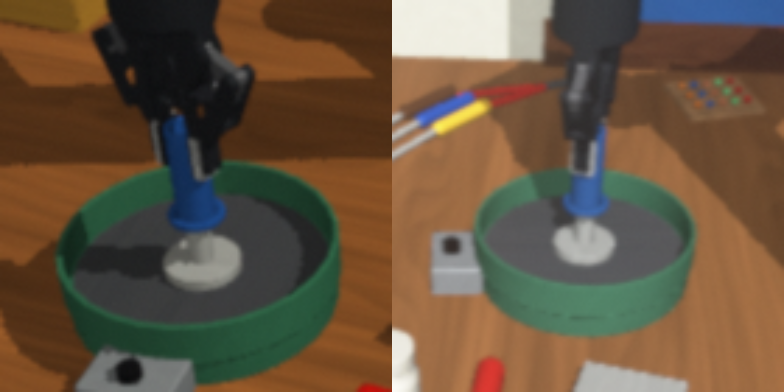

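Run:
```python
from h import *
np.set_printoptions(precision=2,suppress=True)
g=np.load("g.npy"); p=env.read_tcp_pos(); f=env.read_force()
def fz(): return env.read_tcp_pos()[2]-g[2]+25
r=env.move_linear([p[0],p[1],g[2]+19],speed=25,threshold=5); print(r,fz(),env.read_force()-f,env.read_finger_force())
if not r:
    env.pause(.2);r=env.move_linear([p[0],p[1],g[2]+10],speed=8,threshold=4); print(r,fz(),env.read_force()-f,env.read_finger_force(),env.read_time())
for n in("scene","side"): cv2.imwrite(f"pics/hm_{n}.png",env.grab_frame(n))
```

```text
False 43.979915191530694 [-0.56 -0.77 -0.09] 24.281602396513335
True 39.7840240862828 [-1.6   0.02  6.41] 24.910581322037615 27.8
```

Contact came at a foot height of 39.8 mm, which matches the 40 mm shoulder. Next I release, retreat and check.

```bash
cat > rel.py <<'E'
from fit import *
np.set_printoptions(precision=2,suppress=True)
p=env.read_tcp_pos()
env.set_gripper(.42); env.set_gripper(.75); env.pause(.2)
env.move_linear([p[0],p[1],p[2]+130],speed=120)
q=quat(toolR([0,0,-1],[1,0,0])); V=[];t=[]
def st(p): return [cyl(22,0,6)+p[:3],cyl(15,6,80)+p[:3]]
for P in[(590,-150,275),(490,-150,275)]:
    env.move_to(P,q); env.pause(.15); c=env.calibration("wrist"); im=env.grab_frame("wrist")
    u=proj(c,[546,-238,80])[0].astype(int); x,y=u-45; V.append((c,(blue(im)[y:y+90,x:x+90]>0).astype(np.float32),(x,y,90,90))); t.append(cv2.resize(im[y:y+90,x:x+90],(390,390)))
print(*fit(V,st,[545.2,-237.85,40],[3,3,4]))
s=env.grab_frame("scene"); t.append(cv2.resize(s[90:230,90:230],(390,390)))
cv2.imwrite("pics/end.png",cv2.resize(np.hstack(t),(798,266))); print(env.read_time(),env.read_force())
E
python3 rel.py
```

```text
[ 545.63 -238.88   39.09] 0.1386863887310028 [0.159, 0.119]
32.3583 [0.82 0.28 0.74]
```

View pics/end.png

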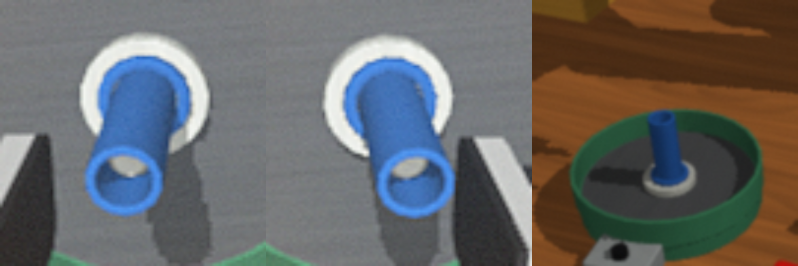

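The sleeve stands upright on the hub with the spindle visible inside its bore. The fit puts the foot at z ≈ 39–40 mm, fully home, and the gripper is clear.

```bash
python3 -c "
from cell import env
print(env.job_done())"
```

```text
the job is handed in; nothing more can be done
None
```

I stood the sleeve on the bench block and let go, then gripped it again by its upper end and slid it down the spindle. Its foot now sits home on the shoulder (contact at 39.8 mm against 40 mm), pad force read about 25 N at most, and I handed the job in at about 32 s.

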